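# Level the two drying-pole forks with the ratchet pump lever

## Robot

A 7-joint arm with a two-finger parallel gripper is mounted at the origin on the work surface. World frame = base frame: x ahead of the robot, y to its left, z up, the work surface at z = 0. Lengths are in m, angles in rad, forces in N, time in s.
With the tool pointing down it reaches from about 0.425 to 0.875 m from the base axis. Payload 9.9 kg.
Tool frame: the origin (TCP) lies between the finger pads; the fingertips stand 14 mm ahead of it and the grasp point (between the pads) lies 5 mm behind it; z points along the fingers, y is the direction in which the jaws open and shut (so a half turn about z gives the same grasp; the last joint's range is limited). The gripper opens to 85 mm and grips with 20 to 120 N. Pads are 22 mm wide; open, the fingers measure 114 mm over their backs; the gripper's body (76 mm by 85 mm) begins 54 mm behind the grasp point. The pads swing forward as they close: fully open they stand 13 mm farther back than shut.
Start: joints at [-1.409, 0.576, 0.025, 1.437, -0.015, 1.129, -0.057], TCP at [0.164, 0.655, 0.245] pointing down, gripper open.
Joint ranges: [-2.76, 2.76], [-0.34, 2.15], [-1.52, 1.57], [0.19, 2.46], [-1.09, 4.23], [0.17, 1.99], [-2.82, 2.82]. Speed limits (rad/s): [2.22, 2.22, 3.01, 3.01, 3.14, 3.14, 3.14].

## Interface

Orientations are given as a rotation vector (axis times angle).
In Python, from cell import arm gives the robot as it stands.
- The arm moves only by the tool step_arm, never from a script. Its argument "targets" is a list of rows, each an object with "gripper": the opening, from 0 (shut) to 1 (fully open); "delta_pos": the shift along the world's x, y, z in m, a list of three; "roll": the turn about the world's z in rad. In form: [{"gripper": gripper, "delta_pos": [dx, dy, dz], "roll": roll}, ...]. A call has 1 to 10 rows; each row is the pose to reach, as a shift and turn from the pose measured when the call began; what a row does not reach only later rows make up. A row lasts 1/8 s, in which the tool goes at most 62.5 mm and 10.7 degrees, less where a joint would pass 70% of its speed; a pose out of reach is approached as far as the arm can. A call with a gripper value outside its range is refused whole. The fingers move at their own pace and stop on an object; "newtons" is the grip in N (left out, the last holds). Time passes only in rows, so rows that repeat a pose let the fingers close. It gives the time, the measured TCP pose, the force and the opening at its end, in the units of the state.
- arm.read_state(): the state, without advancing time (a new reading comes with each control period).
- arm.capture(name): name is "scene" or "top" or "wrist"; returns the picture (400x640x3 uint8, blue, green, red); there is no depth.
- arm.camera_info(name): a dict with "fx", "fy", "cx", "cy" (pixels), "world_from_camera" (4x4, takes a point from camera to world coordinates). Camera axes: x right, y up, looking along -z (the intrinsics and any distortion apply to the point x, -y, -z); pixel columns grow to the right and rows downward; lengths in m; the calibration is good to about 2 mm. A picture is of the moment at which its call begins: read the wrist's pose just before it. camera_info takes no time and is no camera call; for the wrist camera it gives the pose at the moment of the call.
- arm.finish_job(): hands the job in, once; it reports no verdict.
The state is a dict: "t": time; "joints": joint angles; "qd": joint speeds; "effort": joint torques, N m; "ee_pos": TCP position; "orientation": TCP orientation; "ft_force": force on the tool from outside, world axes, zero at the start; "wrist_torque": the same for the moment, N m; "finger_gap": finger opening in m.
Only numpy, scipy, OpenCV 4.12 (cv2) and the standard library are available. Lean on these libraries where they do the work, as an engineer would, in place of code of your own. Each camera call takes 0.05 s, during which the arm holds its last target. There are 200 camera calls.

## Task

The drying pole is to be laid across the two chrome forks, but one of them stands lower: pump the red-gripped lever of the lower fork, stroke after stroke, until that fork is level with the other one, and let the lever spring back up. A fork cannot be let down again, so do not overshoot; leave the higher fork and its lever alone, raise the fork with the lever only without touching the forks, do not force the lever hard against its stop, and do not disturb the other things on the shelf.

Things in the scene. Friction and masses are not known exactly. Their poses are not given: they have to be found in the camera images.
- hoist_a: Foot and slotted steel post of one of two identical pole lifts; either may be left or right. Plate 190 x 100 x 8 mm, cheeks 142 mm high. Origin on the shelf right below the lever's axle; -x points along the lever (roughly to the robot, within 0.3 rad). The post, 48 mm wide, 165 mm high, stands 57 to 109 mm behind the axle (+x).
- lever_a: Sprung pump lever of hoist_a. Origin on the axle, 120 mm above the shelf, axle along its y. Steel arm, then a red grip 28 mm thick from 115 to 215 mm off the axle. At rest it is sprung up to 27 degrees above level; pressed (5 to 12 N) it swings down 0.78 to 0.93 rad, until it meets a stop screw set differently each time: feel for it. Let go, it springs back, taking the next teeth.
- lever_a_grip (a point): Point on the axis of the red grip of lever_a, 165 mm from the axle; the grip's surface is 14 mm off the axis.
- fork_a: Chrome Y fork of hoist_a on a toothed stem, 80 mm behind the axle. Origin: bottom of the notch for the pole, 205 (lowest) to 340 mm above the shelf; prongs 68 mm apart rise 42 mm further, blue balls on their ends. After 0 to 13 mm of free play it rises 0.22 mm per mm of grip travel (a full stroke: about 26 mm, 13 mm teeth) and stays up.
- hoist_b: Foot and slotted steel post of one of two identical pole lifts; either may be left or right. Plate 190 x 100 x 8 mm, cheeks 142 mm high. Origin on the shelf right below the lever's axle; -x points along the lever (roughly to the robot, within 0.3 rad). The post, 48 mm wide, 165 mm high, stands 57 to 109 mm behind the axle (+x).
- lever_b: Sprung pump lever of hoist_b. Origin on the axle, 120 mm above the shelf, axle along its y. Steel arm, then a red grip 28 mm thick from 115 to 215 mm off the axle. At rest it is sprung up to 27 degrees above level; pressed (5 to 12 N) it swings down 0.78 to 0.93 rad, until it meets a stop screw set differently each time: feel for it. Let go, it springs back, taking the next teeth.
- lever_b_grip (a point): Point on the axis of the red grip of lever_b, 165 mm from the axle; the grip's surface is 14 mm off the axis.
- fork_b: Chrome Y fork of hoist_b on a toothed stem, 80 mm behind the axle. Origin: bottom of the notch for the pole, 205 (lowest) to 340 mm above the shelf; prongs 68 mm apart rise 42 mm further, blue balls on their ends. After 0 to 13 mm of free play it rises 0.22 mm per mm of grip travel (a full stroke: about 26 mm, 13 mm teeth) and stays up.
- lid: Red plastic bucket lid lying flat, 170 mm across, 28 mm high with its grip bar. Bystander. Origin: centre of the underside.
- spray: Blue spray bottle with a white head, 72 mm across, 200 mm high, standing. Bystander. Origin: centre of the underside.
- brush: Wooden scrub brush lying bristles down, 170 x 55 x 51 mm, long side along its x. Bystander. Origin: centre of the underside.
- detergent: Green detergent bottle, 80 mm across, 170 mm high, standing. Bystander. Origin: centre of the underside.
- soapdish: White soap dish 120 x 85 mm with a yellow bar, 33 mm high. Bystander. Origin: centre of the underside.
- mug: White mug, 84 mm across, 85 mm high, handle at its +y. Bystander. Origin: centre of the underside.
- pegbasket: Orange basket of clothes pegs, 160 x 130 x 90 mm, fixed. Bystander. Origin: centre of the underside.

How it is judged:
At the end, for the whole second after the job is handed in: The fork that started lower is level with the other to within 8 mm and at rest, the other fork is within 5 mm of where it was, and both levers are back up (grips within 20 mm of where they started) (z of fork_a in the frame of fork_b between -0.008 and 0.008 m and distance of fork_b from where it was at the start of the episode below 0.005 m and distance of each of lever_a_grip, lever_b_grip from where it was at the start of the episode below 0.02 m and linear speed of fork_a below 0.01 m/s); the robot touches nothing.
It fails at once if the lever of the higher fork is worked (its grip moves more than 30 mm) (distance of lever_b_grip from where it was at the start of the episode above 0.03 m).
It fails at once if the robot touches a fork (more than 1 N) (contact force between any of the fingers, the arm and fork_a above 1 N or contact force between any of the fingers, the arm and fork_b above 1 N).
It fails at once if the robot forces a lever: more than 60 N on it (contact force between any of the fingers, the arm and lever_a above 60 N or contact force between any of the fingers, the arm and lever_b above 60 N).
It fails at once if something else on the shelf is shifted more than 25 mm or tipped (distance of any of lid, spray, brush, detergent, soapdish, mug from where it was at the start of the episode above 0.025 m or angle between any of lid, spray, brush, detergent, soapdish, mug's own z axis and vertical above 0.4 rad).
It also fails if it takes over 64 s, if anything falls off the work surface, if the arm or the gripper's body presses on something with over 40 N, if the wrist force passes 120 N, or if a joint passes its speed limit or range.

## Working session

There is one attempt and no reset: what is moved stays moved. The work goes in short steps, Python scripts to look and compute and a tool call to move; the robot and the scene stay as the last step left them, time stands still between calls to the robot, and variables do not carry over. Pictures are saved under pics/ and viewed, about 8 in all and at most 12, crops included, and the job is handed in when it is done.

Besides the shell and the picture viewer there is one more tool, called after "Call:" as name([rows], argument=value, ...), one row to a line, values as JSON. step_arm: Moves the arm, as the interface text tells. Its arguments: {"type":"object","properties":{"targets":{"type":"array"},"newtons":{"type":"number"}},"required":["targets"]}

```bash
mkdir -p pics
cat > h.py <<'E'
import numpy as np, cv2
from cell import arm
def proj(info,P):
    P=np.atleast_2d(P); T=np.linalg.inv(np.array(info["world_from_camera"]))
    c=(T[:3,:3]@P.T).T+T[:3,3]
    return np.c_[info["fx"]*c[:,0]/-c[:,2]+info["cx"], info["fy"]*-c[:,1]/-c[:,2]+info["cy"]]
def ray(info,uv):
    T=np.array(info["world_from_camera"]); d=np.array([(uv[0]-info["cx"])/info["fx"],-(uv[1]-info["cy"])/info["fy"],-1.])
    return T[:3,3],T[:3,:3]@d
def tri(obs): # [(info,uv)..]
    A=np.zeros((3,3));b=np.zeros(3)
    for i,uv in obs:
        o,d=ray(i,uv);d=d/np.linalg.norm(d);M=np.eye(3)-np.outer(d,d);A+=M;b+=M@o
    return np.linalg.solve(A,b)
def atz(info,uv,z):
    o,d=ray(info,uv); return o+d*(z-o[2])/d[2]
E
python3 - <<'E'
from h import *
for n in ["scene","top"]:
    im=arm.capture(n); i=arm.camera_info(n); cv2.imwrite(f"pics/{n}0.png",im)
    print(n,{k:(np.round(v,3).tolist()) for k,v in i.items()})
s=arm.read_state(); print(s)
a=[cv2.imread(f"pics/{n}0.png") for n in ["scene","top"]]
E
```

```text
scene {'fx': 462.855, 'fy': 462.855, 'cx': 321.405, 'cy': 201.565, 'world_from_camera': [[0.157, -0.695, 0.702, 1.574], [0.988, 0.117, -0.105, -0.168], [-0.009, 0.71, 0.705, 1.153], [0.0, 0.0, 0.0, 1.0]]}
top {'fx': 404.219, 'fy': 404.219, 'cx': 318.858, 'cy': 196.298, 'world_from_camera': [[-0.027, 0.985, -0.173, 0.332], [-1.0, -0.027, 0.004, 0.0], [-0.001, 0.173, 0.985, 1.553], [0.0, 0.0, 0.0, 1.0]]}
{'t': 0.1, 'joints': array([-1.40878384,  0.57643312,  0.02482647,  1.43780865, -0.01500464,
        1.12899443, -0.0565016 ]), 'qd': array([ 0.00045943, -0.00212001,  0.00235014, -0.00351166, -0.00069583,
        0.00172116, -0.0006568 ]), 'effort': array([ 7.40427116e-03, -7.67307043e+01,  2.25773089e+00, -2.86607248e+01,
        1.56952185e-02,  8.70953692e-03,  4.77260028e-05]), 'ee_pos': array([0.16414435, 0.65435059, 0.24454384]), 'orientation': array([-3.85062339e-01, -3.11778237e+00,  2.28454062e-03]), 'ft_force': array([-0.03234441, -0.15948284, -0.09782435]), 'wrist_torque': array([-0.01856726, -0.00029038, -0.01799232]), 'finger_gap': 0.0850394758913566}
```

View pics/scene0.png

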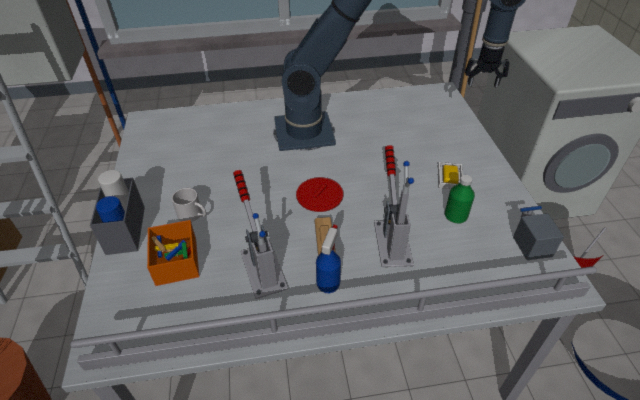

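View pics/top0.png

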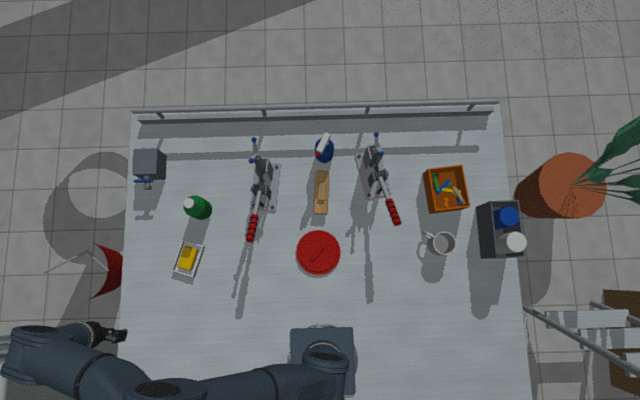

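The scene view shows the hoist at y+ near (395,215) with its fork standing taller and the hoist at y- near (262,250). The top view has them at (262,185) and (375,170), with grips at (252,228) and (392,211). I'll enlarge both.

Run:
```python
from h import *
s=cv2.imread("pics/scene0.png");t=cv2.imread("pics/top0.png")
def c(im,x,y,w,h,f): return cv2.resize(im[y:y+h,x:x+w],None,fx=f,fy=f,interpolation=cv2.INTER_CUBIC)
# scene: left crop (225,165,70,130), right (365,140,70,130); top (235,125,60,125),(350,125,60,125), x4
out=np.hstack([c(s,225,165,66,135,4),c(s,365,140,66,135,4)]); cv2.imwrite("pics/c1.png",out)
out=np.hstack([c(t,238,128,50,120,5),c(t,355,122,50,120,5)]); cv2.imwrite("pics/c2.png",out)
```

```text
(no output)
```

View pics/c1.png

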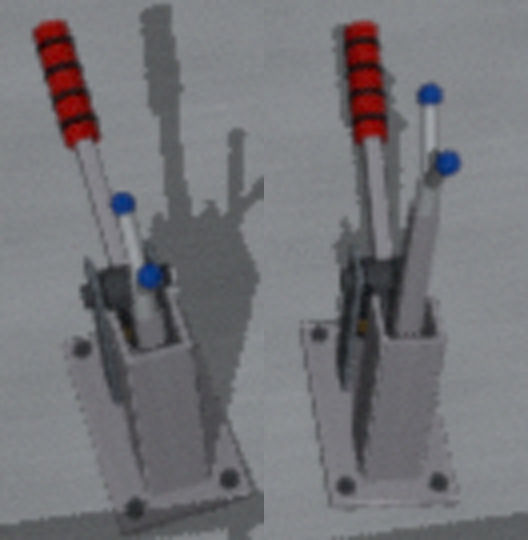

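View pics/c2.png

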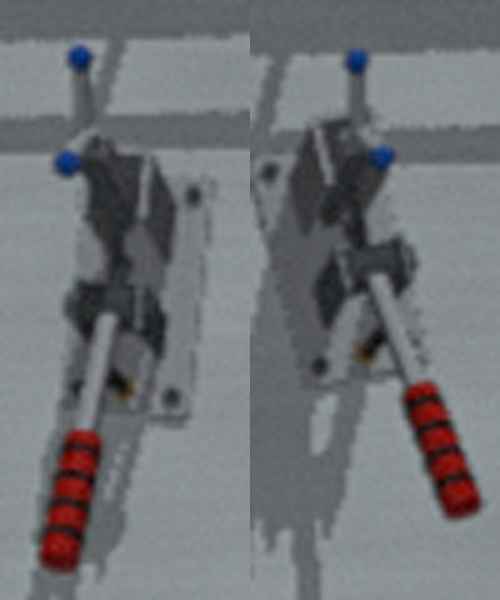

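The y- fork (left in the first crop, right in the second) is clearly the lower one. I'll get its ball and grip positions with colour centroids.

```bash
cat >> h.py <<'E'
def blobs(im,box,kind):
    x,y,w,h=box; c=cv2.resize(im[y:y+h,x:x+w],None,fx=4,fy=4,interpolation=cv2.INTER_CUBIC).astype(int); b,g,r=c[...,0],c[...,1],c[...,2]
    m=(b-np.maximum(r,g)>45) if kind=="blue" else (r-np.maximum(b,g)>60)
    if kind=="red": m=cv2.morphologyEx(m.astype(np.uint8),cv2.MORPH_CLOSE,np.ones((13,13)))
    n,l,st,ce=cv2.connectedComponentsWithStats(m.astype(np.uint8))
    return [((ce[k][0]+.5)/4-.5+x,(ce[k][1]+.5)/4-.5+y,st[k][4]/16) for k in range(1,n) if st[k][4]>60]
E
python3 - <<'E'
from h import *
s=cv2.imread("pics/scene0.png");t=cv2.imread("pics/top0.png")
I={n:arm.camera_info(n) for n in("scene","top")}
B={"R":((225,165,66,100),(355,122,60,60),),"L":((365,140,66,100),(238,128,50,60))}
G={"R":((225,165,40,40),(370,190,40,40)),"L":((375,140,30,40),(240,200,30,60))}
for k in B:
    a=sorted(blobs(s,B[k][0],"blue"),key=lambda p:p[1]); b=sorted(blobs(t,B[k][1],"blue"),key=lambda p:-p[1])
    print(k,np.round(a,1).tolist(),np.round(b,1).tolist())
    P=[tri([(I["scene"],p[:2]),(I["top"],q[:2])]) for p,q in zip(a,b)]
    for p in P: print(np.round(p,4), np.round(proj(I["scene"],p),1),np.round(proj(I["top"],p),1))
    print("dist",np.linalg.norm(P[0]-P[1]),"mean z",(P[0]+P[1])[2]/2)
    a=blobs(s,G[k][0],"red");b=blobs(t,G[k][1],"red"); print("grip",a,b,tri([(I["scene"],a[0][:2]),(I["top"],b[0][:2])]))
E
```

```text
R [[254.9, 215.4, 18.8], [261.8, 233.5, 22.9]] [[381.1, 152.7, 9.2], [376.0, 133.4, 8.6]]
[ 0.7021 -0.2169  0.2548] [[255.2 215.5]] [[381.3 152.7]]
[ 0.7694 -0.2032  0.2546] [[262.  233.5]] [[376.2 133.4]]
dist 0.06866773737812695 mean z 0.25472265149355133
grip [(np.float64(240.72294750069813), np.float64(184.98886484222285), np.float64(223.8125))] [(np.float64(392.95252902155886), np.float64(211.14438225538973), np.float64(150.75))] [ 0.51264606 -0.2553863   0.19893993]
L [[406.0, 163.2, 17.8], [410.5, 180.4, 21.6]] [[251.0, 159.8, 10.9], [253.4, 138.8, 10.4]]
[0.664  0.2002 0.3469] [[406.2 163.1]] [[251.2 159.8]]
[0.7314 0.1928 0.3459] [[410.8 180.3]] [[253.7 138.8]]
dist 0.06783665115483666 mean z 0.3464184526091611
grip [(np.float64(389.8518490679495), np.float64(159.74331028262176), np.float64(207.875))] [(np.float64(251.6922191528545), np.float64(227.17058011049724), np.float64(169.6875))] [0.47127701 0.22200171 0.19839456]
```

Two-view results:

| Hoist | Notch height | Grip position |
|---|---|---|
| y- (right) | about 0.213 m, the lower one | (0.513, -0.255, 0.199) |
| y+ (left) | about 0.305 m | not needed |

The lower fork has to rise about 92 mm. The right axle is near (0.657, -0.226) with yaw about 0.2. I'll lift the tool, shut the fingers and swing over.

Call:
step_arm([
  {"gripper":0,"delta_pos":[0,0,0.05],"roll":0},
  {"gripper":0,"delta_pos":[0,0,0.1],"roll":0},
  {"gripper":0,"delta_pos":[0,0,0.15],"roll":0.1},
  {"gripper":0,"delta_pos":[0.03,-0.03,0.16],"roll":0.2},
  {"gripper":0,"delta_pos":[0.07,-0.065,0.16],"roll":0.3},
  {"gripper":0,"delta_pos":[0.1,-0.1,0.16],"roll":0.4},
  {"gripper":0,"delta_pos":[0.135,-0.135,0.16],"roll":0.44},
  {"gripper":0,"delta_pos":[0.17,-0.17,0.16],"roll":0.44},
  {"gripper":0,"delta_pos":[0.2,-0.21,0.16],"roll":0.44},
  {"gripper":0,"delta_pos":[0.22,-0.25,0.16],"roll":0.44},
], newtons=40)

```text
t: 1.35
ee_pos: [0.3854, 0.4025, 0.404]
orientation: [0.303, -3.127, 0.004]
ft_force: [0.6, 0.2, -0.2]
finger_gap: -0.0002
```

Call:
step_arm([
  {"gripper":0,"delta_pos":[0.02,-0.05,0],"roll":0},
  {"gripper":0,"delta_pos":[0.04,-0.11,0],"roll":0},
  {"gripper":0,"delta_pos":[0.05,-0.17,0],"roll":0},
  {"gripper":0,"delta_pos":[0.06,-0.23,0],"roll":0},
  {"gripper":0,"delta_pos":[0.07,-0.29,0],"roll":0},
  {"gripper":0,"delta_pos":[0.08,-0.35,0],"roll":0},
  {"gripper":0,"delta_pos":[0.09,-0.41,0],"roll":0},
  {"gripper":0,"delta_pos":[0.1,-0.47,0],"roll":0},
  {"gripper":0,"delta_pos":[0.11,-0.53,0],"roll":0},
  {"gripper":0,"delta_pos":[0.12,-0.59,-0.01],"roll":0},
])

```text
t: 2.6
ee_pos: [0.5057, -0.1894, 0.3943]
orientation: [-0.303, 3.126, -0.004]
ft_force: [0.8, 0.6, 0.5]
finger_gap: 0.0002
```

Call:
step_arm([
  {"gripper":0,"delta_pos":[0,-0.03,-0.03],"roll":0},
  {"gripper":0,"delta_pos":[0,-0.07,-0.08],"roll":0},
  {"gripper":0,"delta_pos":[0,-0.07,-0.12],"roll":0},
  {"gripper":0,"delta_pos":[0,-0.07,-0.13],"roll":0},
])

```text
t: 3.1
ee_pos: [0.5044, -0.2589, 0.2618]
orientation: [0.302, -3.124, 0.0]
ft_force: [0.7, -0.3, 0.6]
finger_gap: -0.0001
```

Call:
step_arm([
  {"gripper":0,"delta_pos":[0,0,-0.025],"roll":0},
  {"gripper":0,"delta_pos":[0,0,-0.04],"roll":0},
  {"gripper":0,"delta_pos":[0,0,-0.06],"roll":0},
  {"gripper":0,"delta_pos":[0,0,-0.06],"roll":0},
])

```text
t: 3.6
ee_pos: [0.5052, -0.2586, 0.2021]
orientation: [0.303, -3.125, 0.001]
ft_force: [2.8, 1.2, 3.7]
finger_gap: 0.0002
```

```bash
cat > look.py <<'E'
from h import *
import sys
s=arm.capture("scene");t=arm.capture("top");cv2.imwrite(f"pics/s_{sys.argv[1]}.png",s);cv2.imwrite(f"pics/t_{sys.argv[1]}.png",t)
I={n:arm.camera_info(n) for n in("scene","top")}
B={"R":((225,140,66,115),(355,115,60,67)),"L":((365,140,66,100),(238,128,50,60))}
G={"R":((215,150,50,75),(370,180,50,60)),"L":((375,140,30,40),(240,200,30,60))}
for k in B:
    a=sorted(blobs(s,B[k][0],"blue"),key=lambda p:p[1]); b=sorted(blobs(t,B[k][1],"blue"),key=lambda p:-p[1])
    if len(a)==len(b)==2:
        P=[tri([(I["scene"],p[:2]),(I["top"],q[:2])]) for p,q in zip(a,b)]; print(k,np.round(P,4).tolist(),"z",round((P[0]+P[1])[2]/2,4))
    else: print(k,a,b)
    a=blobs(s,G[k][0],"red");b=blobs(t,G[k][1],"red")
    print(" grip",np.round(a,1).tolist(),np.round(b,1).tolist(), np.round(tri([(I["scene"],a[0][:2]),(I["top"],b[0][:2])]),3) if len(a)==len(b)==1 else "")
S=arm.read_state();print(S["t"],np.round(S["ee_pos"],4),np.round(S["ft_force"],1))
E
python3 look.py 1
```

```text
R [[0.702, -0.2168, 0.2547], [0.7694, -0.2032, 0.2547]] z 0.2547
 grip [[242.8, 194.5, 110.4]] [[388.3, 204.3, 25.1]] [ 0.539 -0.248  0.182]
L [[0.6638, 0.2004, 0.3467], [0.7315, 0.1927, 0.3461]] z 0.3464
 grip [[389.9, 159.8, 210.0]] [[251.7, 227.3, 176.0]] [0.471 0.222 0.198]
3.7 [ 0.5056 -0.2586  0.2031] [0.8 1.6 2.6]
```

Contact was made as predicted, and the fork is still in its free play. I'll continue the stroke, stopping short of the stop screw.

Call:
step_arm([
  {"gripper":0,"delta_pos":[0,0,-0.02],"roll":0},
  {"gripper":0,"delta_pos":[0,0,-0.04],"roll":0},
  {"gripper":0,"delta_pos":[0,0,-0.06],"roll":0},
  {"gripper":0,"delta_pos":[0,0,-0.075],"roll":0},
  {"gripper":0,"delta_pos":[0,0,-0.09],"roll":0},
  {"gripper":0,"delta_pos":[0,0,-0.09],"roll":0},
])

```text
t: 4.45
ee_pos: [0.5056, -0.2596, 0.114]
orientation: [0.302, -3.126, 0.003]
ft_force: [-2.4, -1.7, 8.2]
finger_gap: 0.0002
```

```bash
python3 look.py 2
```

```text
R [[0.7022, -0.2168, 0.2684], [0.7694, -0.2032, 0.2683]] z 0.2683
 grip [[245.7, 212.0, 47.8]] [[384.6, 208.2, 7.6]] [ 0.537 -0.248  0.104]
L [[0.6639, 0.2004, 0.3467], [0.7313, 0.1928, 0.3461]] z 0.3464
 grip [[389.9, 159.8, 210.4]] [[251.7, 227.3, 174.9]] [0.471 0.222 0.198]
4.55 [ 0.5056 -0.2596  0.1146] [-3.8 -1.   8.9]
```

Call:
step_arm([
  {"gripper":0,"delta_pos":[0,0,-0.004],"roll":0},
  {"gripper":0,"delta_pos":[0,0,-0.008],"roll":0},
  {"gripper":0,"delta_pos":[0,0,-0.008],"roll":0},
])

```text
t: 4.92
ee_pos: [0.5063, -0.2596, 0.1081]
orientation: [-0.303, 3.126, -0.003]
ft_force: [-0.4, 1.4, 8.7]
finger_gap: 0.0003
```

Call:
step_arm([
  {"gripper":0,"delta_pos":[0,0,0.03],"roll":0},
  {"gripper":0,"delta_pos":[0,0,0.07],"roll":0},
  {"gripper":0,"delta_pos":[0,0,0.11],"roll":0},
  {"gripper":0,"delta_pos":[0,0,0.15],"roll":0},
  {"gripper":0,"delta_pos":[0,0,0.15],"roll":0},
  {"gripper":0,"delta_pos":[0,0,0.15],"roll":0},
  {"gripper":0,"delta_pos":[0,0,0.15],"roll":0},
])

```text
t: 5.8
ee_pos: [0.5058, -0.2592, 0.2573]
orientation: [0.303, -3.126, 0.002]
ft_force: [0.6, -0.5, 0.4]
finger_gap: 0.0002
```

```bash
python3 look.py 3
```

```text
R [[0.7024, -0.2168, 0.2687], [0.7694, -0.2031, 0.2688]] z 0.2687
 grip [[241.4, 187.4, 189.5]] [[389.6, 202.3, 42.9]] [ 0.541 -0.248  0.213]
L [[0.6638, 0.2004, 0.3467], [0.7313, 0.1927, 0.346]] z 0.3464
 grip [[389.9, 159.8, 209.3]] [[251.7, 227.3, 176.0]] [0.471 0.222 0.198]
5.9 [ 0.5059 -0.2594  0.2573] [0.1 0.9 0.1]
```

Fork rose 14 mm, with 78 mm left. Next is stroke 2 to the same safe depth, then release.

Call:
step_arm([
  {"gripper":0,"delta_pos":[0,0,-0.025],"roll":0},
  {"gripper":0,"delta_pos":[0,0,-0.045],"roll":0},
  {"gripper":0,"delta_pos":[0,0,-0.065],"roll":0},
  {"gripper":0,"delta_pos":[0,0,-0.085],"roll":0},
  {"gripper":0,"delta_pos":[0,0,-0.105],"roll":0},
  {"gripper":0,"delta_pos":[0,0,-0.125],"roll":0},
  {"gripper":0,"delta_pos":[0,0,-0.14],"roll":0},
  {"gripper":0,"delta_pos":[0,0,-0.15],"roll":0},
  {"gripper":0,"delta_pos":[0,0,-0.152],"roll":0},
  {"gripper":0,"delta_pos":[0,0,-0.152],"roll":0},
])

```text
t: 7.15
ee_pos: [0.5062, -0.26, 0.1053]
orientation: [-0.302, 3.127, -0.003]
ft_force: [-0.3, -0.1, 9.0]
finger_gap: 0.0001
```

```bash
python3 look.py 4
```

```text
R [[0.7023, -0.2167, 0.2826], [0.7691, -0.2033, 0.2815]] z 0.282
 grip [[246.0, 213.8, 42.8]] [[384.1, 208.0, 6.8]] [ 0.538 -0.248  0.097]
L [[0.6639, 0.2003, 0.3467], [0.7315, 0.1927, 0.3463]] z 0.3465
 grip [[389.9, 159.8, 209.5]] [[251.7, 227.3, 173.6]] [0.471 0.222 0.198]
7.25 [ 0.5062 -0.26    0.1055] [-0.7  0.1  8.8]
```

Another single tooth (13.3 mm). I'll feel a little deeper, in small steps, watching the force.

Call:
step_arm([
  {"gripper":0,"delta_pos":[0,0,-0.003],"roll":0},
  {"gripper":0,"delta_pos":[0,0,-0.006],"roll":0},
  {"gripper":0,"delta_pos":[0,0,-0.006],"roll":0},
])

```text
t: 7.62
ee_pos: [0.5071, -0.26, 0.0997]
orientation: [-0.303, 3.125, -0.004]
ft_force: [0.9, 0.9, 8.5]
finger_gap: -0.0003
```

Call:
step_arm([
  {"gripper":0,"delta_pos":[0,0,-0.003],"roll":0},
  {"gripper":0,"delta_pos":[0,0,-0.003],"roll":0},
])

```text
t: 7.88
ee_pos: [0.5078, -0.2599, 0.0969]
orientation: [-0.303, 3.124, -0.004]
ft_force: [-0.3, 1.5, 9.6]
finger_gap: -0.0003
```

```bash
python3 look.py 5
```

```text
R [[0.7024, -0.2167, 0.283], [0.769, -0.2034, 0.2822]] z 0.2826
 grip [[246.3, 216.0, 40.2]] [[383.6, 207.8, 6.6]] [ 0.54  -0.248  0.089]
L [[0.6639, 0.2003, 0.3468], [0.7315, 0.1927, 0.3462]] z 0.3465
 grip [[389.9, 159.7, 209.9]] [[251.7, 227.3, 176.1]] [0.471 0.222 0.198]
7.975 [ 0.5077 -0.2599  0.097 ] [0.1 1.1 9.1]
```

Call:
step_arm([
  {"gripper":0,"delta_pos":[0,0,-0.003],"roll":0},
  {"gripper":0,"delta_pos":[0,0,-0.003],"roll":0},
])

```text
t: 8.22
ee_pos: [0.5084, -0.2598, 0.0942]
orientation: [-0.303, 3.123, -0.004]
ft_force: [1.4, 1.6, 7.8]
finger_gap: -0.0001
```

Call:
step_arm([
  {"gripper":0,"delta_pos":[0,0,-0.003],"roll":0},
  {"gripper":0,"delta_pos":[0,0,-0.003],"roll":0},
])

```text
t: 8.48
ee_pos: [0.5091, -0.2597, 0.0913]
orientation: [-0.303, 3.122, -0.003]
ft_force: [0.6, 2.6, 9.4]
finger_gap: -0.0002
```

```bash
python3 look.py 6; python3 -c "
import cv2
a=cv2.imread('pics/s_6.png')[150:300,205:305];b=cv2.imread('pics/t_6.png')[110:260,340:440]
import numpy as np;cv2.imwrite('pics/c3.png',cv2.resize(np.hstack([a,b]),None,fx=4,fy=4,interpolation=cv2.INTER_CUBIC))"
```

```text
R [[0.7023, -0.2168, 0.2831], [0.7692, -0.2034, 0.2827]] z 0.2829
 grip [[246.7, 217.7, 40.8]] [[383.4, 207.6, 6.1]] [ 0.542 -0.248  0.083]
L [[0.6638, 0.2004, 0.3468], [0.7314, 0.1927, 0.3462]] z 0.3465
 grip [[389.9, 159.8, 210.2]] [[251.7, 227.3, 176.8]] [0.471 0.222 0.198]
8.575 [ 0.5091 -0.2596  0.0914] [0.9 1.9 7.1]
```

View pics/c3.png

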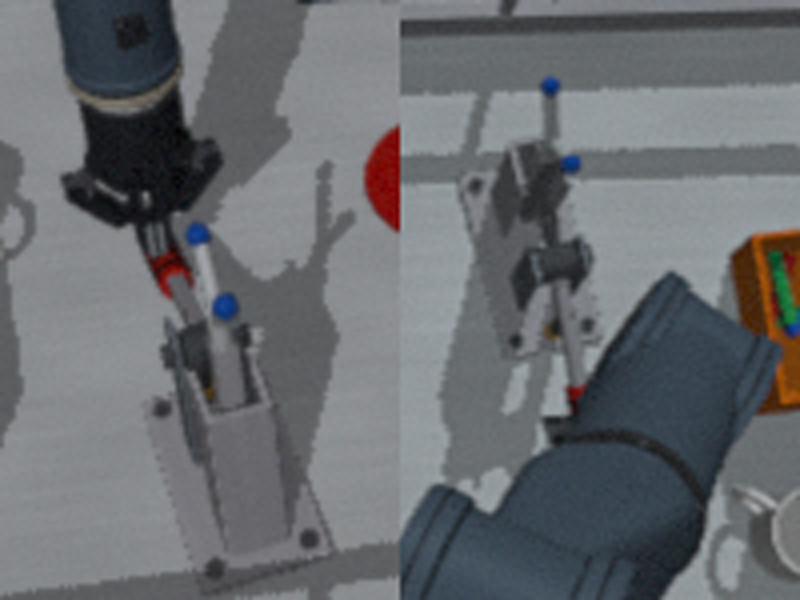

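The lever is pressed cleanly by the closed fingertips, which bear on the grip at crop (170,265). Nothing else is touched and the load is a normal 9 N. I'll release and pump again, checking partway through the stroke.

Call:
step_arm([
  {"gripper":0,"delta_pos":[0,0,0.03],"roll":0},
  {"gripper":0,"delta_pos":[0,0,0.07],"roll":0},
  {"gripper":0,"delta_pos":[0,0,0.12],"roll":0},
  {"gripper":0,"delta_pos":[-0.003,0,0.165],"roll":0},
  {"gripper":0,"delta_pos":[-0.003,0,0.165],"roll":0},
  {"gripper":0,"delta_pos":[-0.003,0,0.165],"roll":0},
])

```text
t: 9.32
ee_pos: [0.5058, -0.2593, 0.2556]
orientation: [-0.304, 3.123, -0.002]
ft_force: [-0.3, -0.6, -1.6]
finger_gap: 0.0002
```

```bash
python3 look.py 7
```

```text
R [[0.7024, -0.2168, 0.2846], [0.7691, -0.2033, 0.2842]] z 0.2844
 grip [[241.4, 187.5, 186.6]] [[389.6, 202.3, 42.8]] [ 0.541 -0.248  0.213]
L [[0.6638, 0.2004, 0.3467], [0.7314, 0.1927, 0.3461]] z 0.3464
 grip [[389.9, 159.8, 209.5]] [[251.7, 227.2, 175.4]] [0.471 0.222 0.198]
9.425 [ 0.5055 -0.2592  0.2549] [-0.5 -1.3  0.1]
```

Call:
step_arm([
  {"gripper":0,"delta_pos":[0,0,-0.025],"roll":0},
  {"gripper":0,"delta_pos":[0,0,-0.045],"roll":0},
  {"gripper":0,"delta_pos":[0,0,-0.065],"roll":0},
  {"gripper":0,"delta_pos":[0,0,-0.085],"roll":0},
  {"gripper":0,"delta_pos":[0,0,-0.085],"roll":0},
])

```text
t: 10.05
ee_pos: [0.5046, -0.2596, 0.1683]
orientation: [0.303, -3.126, 0.001]
ft_force: [-2.6, -1.2, 7.0]
finger_gap: 0.0002
```

```bash
python3 look.py 8
```

```text
R [[0.7024, -0.2167, 0.3018], [0.7693, -0.2034, 0.3015]] z 0.3016
 grip [[244.0, 200.9, 70.7]] [[387.2, 206.0, 11.4]] [ 0.537 -0.249  0.153]
L [[0.6638, 0.2004, 0.3467], [0.7314, 0.1928, 0.3461]] z 0.3464
 grip [[389.9, 159.7, 209.1]] [[251.7, 227.3, 176.2]] [0.471 0.222 0.198]
10.15 [ 0.5048 -0.2596  0.1694] [-1.8 -0.1  5.5]
```

Call:
step_arm([
  {"gripper":0,"delta_pos":[0,0,0],"roll":0},
  {"gripper":0,"delta_pos":[0,0,0],"roll":0},
  {"gripper":0,"delta_pos":[0,0,0],"roll":0},
  {"gripper":0,"delta_pos":[0,0,0],"roll":0},
])

```text
t: 10.65
ee_pos: [0.5048, -0.2596, 0.1694]
orientation: [0.303, -3.127, 0.001]
ft_force: [-2.2, -0.4, 5.5]
finger_gap: -0.0001
```

```bash
python3 look.py 9
```

```text
R [[0.7024, -0.2168, 0.3019], [0.7694, -0.2033, 0.3013]] z 0.3016
 grip [[243.9, 200.7, 71.4]] [[387.2, 206.0, 11.3]] [ 0.537 -0.249  0.154]
L [[0.6638, 0.2004, 0.3468], [0.7313, 0.1927, 0.346]] z 0.3464
 grip [[389.9, 159.8, 210.1]] [[251.7, 227.3, 176.0]] [0.471 0.222 0.198]
10.75 [ 0.5048 -0.2596  0.1694] [-0.5 -0.4  5.7]
```

Stable when held, with 45 mm to go. I'll finish this stroke deep, then release.

Call:
step_arm([
  {"gripper":0,"delta_pos":[0,0,-0.02],"roll":0},
  {"gripper":0,"delta_pos":[0,0,-0.04],"roll":0},
  {"gripper":0,"delta_pos":[0,0,-0.055],"roll":0},
  {"gripper":0,"delta_pos":[0,0,-0.065],"roll":0},
  {"gripper":0,"delta_pos":[0,0,-0.072],"roll":0},
  {"gripper":0,"delta_pos":[0,0,-0.076],"roll":0},
  {"gripper":0,"delta_pos":[0,0,-0.076],"roll":0},
])

```text
t: 11.62
ee_pos: [0.5065, -0.2601, 0.0939]
orientation: [-0.303, 3.125, -0.003]
ft_force: [2.5, -0.5, 10.5]
finger_gap: -0.0001
```

Call:
step_arm([
  {"gripper":0,"delta_pos":[0,0,0.03],"roll":0},
  {"gripper":0,"delta_pos":[0,0,0.07],"roll":0},
  {"gripper":0,"delta_pos":[0,0,0.12],"roll":0},
  {"gripper":0,"delta_pos":[0,0,0.16],"roll":0},
  {"gripper":0,"delta_pos":[0,0,0.16],"roll":0},
  {"gripper":0,"delta_pos":[0,0,0.16],"roll":0},
])

```text
t: 12.38
ee_pos: [0.5061, -0.2596, 0.2529]
orientation: [-0.303, 3.126, -0.001]
ft_force: [0.1, 0.3, -0.6]
finger_gap: 0.0
```

```bash
python3 look.py 10
```

```text
R [[0.7024, -0.2169, 0.3183], [0.7691, -0.2033, 0.3181]] z 0.3182
 grip [[241.5, 187.7, 184.1]] [[389.5, 202.2, 43.0]] [ 0.541 -0.248  0.212]
L [[0.6639, 0.2003, 0.3467], [0.7313, 0.1927, 0.346]] z 0.3464
 grip [[389.9, 159.8, 209.2]] [[251.7, 227.4, 175.5]] [0.471 0.222 0.198]
12.475 [ 0.5059 -0.2596  0.2524] [-0.1  0.2  0.1]
```

28.2 mm remain. I'll do this stroke in stages.

Call:
step_arm([
  {"gripper":0,"delta_pos":[0,0,-0.025],"roll":0},
  {"gripper":0,"delta_pos":[0,0,-0.045],"roll":0},
  {"gripper":0,"delta_pos":[0,0,-0.065],"roll":0},
  {"gripper":0,"delta_pos":[0,0,-0.085],"roll":0},
  {"gripper":0,"delta_pos":[0,0,-0.085],"roll":0},
])

```text
t: 13.1
ee_pos: [0.505, -0.2599, 0.1658]
orientation: [0.302, -3.124, -0.0]
ft_force: [-1.9, -1.0, 5.2]
finger_gap: 0.0002
```

```bash
python3 look.py 11
```

```text
R [[0.7022, -0.2168, 0.322], [0.7693, -0.2032, 0.3217]] z 0.3219
 grip [[244.0, 201.3, 68.4]] [[387.0, 206.2, 10.4]] [ 0.537 -0.249  0.151]
L [[0.6638, 0.2004, 0.3467], [0.7315, 0.1927, 0.3462]] z 0.3464
 grip [[389.9, 159.7, 209.0]] [[251.7, 227.3, 174.9]] [0.471 0.222 0.198]
13.2 [ 0.5052 -0.2599  0.1669] [-1.9 -0.8  6.3]
```

Call:
step_arm([
  {"gripper":0,"delta_pos":[0,0,-0.02],"roll":0},
  {"gripper":0,"delta_pos":[0,0,-0.04],"roll":0},
  {"gripper":0,"delta_pos":[0,0,-0.055],"roll":0},
  {"gripper":0,"delta_pos":[0,0,-0.065],"roll":0},
  {"gripper":0,"delta_pos":[0,0,-0.07],"roll":0},
  {"gripper":0,"delta_pos":[0,0,-0.07],"roll":0},
])

```text
t: 13.95
ee_pos: [0.5065, -0.2604, 0.0971]
orientation: [0.302, -3.127, 0.002]
ft_force: [1.8, -0.6, 9.3]
finger_gap: 0.0
```

```bash
python3 look.py 12
```

```text
R [[0.7023, -0.2168, 0.3349], [0.7691, -0.2032, 0.3344]] z 0.3346
 grip [[246.4, 215.7, 42.1]] [[383.8, 207.7, 7.6]] [ 0.54  -0.248  0.09 ]
L [[0.6638, 0.2004, 0.3467], [0.7314, 0.1927, 0.346]] z 0.3464
 grip [[389.9, 159.8, 209.6]] [[251.7, 227.3, 175.9]] [0.471 0.222 0.198]
14.05 [ 0.5065 -0.2605  0.0974] [ 1.7 -0.4  8.6]
```

Call:
step_arm([
  {"gripper":0,"delta_pos":[0,0,0.03],"roll":0},
  {"gripper":0,"delta_pos":[0,0,0.07],"roll":0},
  {"gripper":0,"delta_pos":[0,0,0.12],"roll":0},
  {"gripper":0,"delta_pos":[0,0,0.16],"roll":0},
  {"gripper":0,"delta_pos":[0,0,0.16],"roll":0},
  {"gripper":0,"delta_pos":[0,0,0.16],"roll":0},
])

```text
t: 14.8
ee_pos: [0.506, -0.2599, 0.2563]
orientation: [0.302, -3.126, 0.0]
ft_force: [-0.1, -0.4, -0.3]
finger_gap: 0.0001
```

```bash
python3 look.py 13|head -1
```

```text
R [[0.7023, -0.217, 0.3344], [0.7691, -0.2032, 0.3343]] z 0.3343
```

Call:
step_arm([
  {"gripper":0,"delta_pos":[0,0,-0.02],"roll":0},
  {"gripper":0,"delta_pos":[0,0,-0.035],"roll":0},
  {"gripper":0,"delta_pos":[0,0,-0.05],"roll":0},
  {"gripper":0,"delta_pos":[0,0,-0.05],"roll":0},
])

```text
t: 15.4
ee_pos: [0.5057, -0.2599, 0.2047]
orientation: [0.302, -3.123, -0.001]
ft_force: [1.2, 1.3, 3.2]
finger_gap: -0.0002
```

```bash
python3 look.py 14
```

```text
R [[0.7023, -0.2169, 0.3344], [0.7692, -0.2032, 0.3343]] z 0.3344
 grip [[242.8, 194.1, 112.7]] [[388.5, 204.3, 29.8]] [ 0.539 -0.248  0.184]
L [[0.6638, 0.2004, 0.3466], [0.7314, 0.1927, 0.3462]] z 0.3464
 grip [[389.9, 159.8, 208.9]] [[251.7, 227.3, 175.8]] [0.471 0.222 0.198]
15.5 [ 0.5063 -0.2599  0.206 ] [ 1.4 -0.1  2.4]
```

In free play; force is low. I'll go on in stages.

Call:
step_arm([
  {"gripper":0,"delta_pos":[0,0,-0.015],"roll":0},
  {"gripper":0,"delta_pos":[0,0,-0.03],"roll":0},
  {"gripper":0,"delta_pos":[0,0,-0.045],"roll":0},
  {"gripper":0,"delta_pos":[0,0,-0.045],"roll":0},
])

```text
t: 16.0
ee_pos: [0.5058, -0.2605, 0.161]
orientation: [0.301, -3.125, 0.0]
ft_force: [-2.2, -0.7, 8.4]
finger_gap: 0.0003
```

```bash
python3 look.py 15
```

```text
R [[0.7023, -0.2168, 0.3358], [0.769, -0.2033, 0.3353]] z 0.3355
 grip [[244.0, 202.0, 64.9]] [[386.9, 206.6, 10.8]] [ 0.536 -0.249  0.147]
L [[0.6638, 0.2004, 0.3467], [0.7314, 0.1927, 0.3462]] z 0.3464
 grip [[389.9, 159.8, 210.3]] [[251.7, 227.2, 175.8]] [0.471 0.222 0.198]
16.1 [ 0.506  -0.2605  0.1617] [-3.3 -0.8  7.9]
```

Call:
step_arm([
  {"gripper":0,"delta_pos":[0,0,-0.012],"roll":0},
  {"gripper":0,"delta_pos":[0,0,-0.024],"roll":0},
  {"gripper":0,"delta_pos":[0,0,-0.036],"roll":0},
  {"gripper":0,"delta_pos":[0,0,-0.04],"roll":0},
  {"gripper":0,"delta_pos":[0,0,-0.04],"roll":0},
])

```text
t: 16.73
ee_pos: [0.5049, -0.2611, 0.1221]
orientation: [0.3, -3.124, 0.001]
ft_force: [-4.9, -0.7, 9.4]
finger_gap: -0.0
```

```bash
python3 look.py 16
```

```text
R [[0.7023, -0.2166, 0.3446], [0.7691, -0.2031, 0.344]] z 0.3443
 grip [[245.4, 210.0, 51.2]] [[385.0, 208.1, 8.3]] [ 0.536 -0.248  0.112]
L [[0.6639, 0.2003, 0.3467], [0.7314, 0.1927, 0.3461]] z 0.3464
 grip [[389.9, 159.7, 209.6]] [[251.7, 227.3, 176.2]] [0.471 0.222 0.198]
16.825 [ 0.505  -0.2611  0.1223] [-5.5 -0.8  8.6]
```

Only 2 mm short. A small last press, then I'll release and retreat.

Call:
step_arm([
  {"gripper":0,"delta_pos":[0,0,-0.004],"roll":0},
  {"gripper":0,"delta_pos":[0,0,-0.007],"roll":0},
  {"gripper":0,"delta_pos":[0,0,-0.007],"roll":0},
])

```text
t: 17.2
ee_pos: [0.5052, -0.2612, 0.1162]
orientation: [0.3, -3.125, 0.001]
ft_force: [-2.2, 0.6, 8.2]
finger_gap: 0.0002
```

Call:
step_arm([
  {"gripper":0,"delta_pos":[0,0,0.03],"roll":0},
  {"gripper":0,"delta_pos":[0,0,0.07],"roll":0},
  {"gripper":0,"delta_pos":[0,0,0.12],"roll":0},
  {"gripper":0,"delta_pos":[0,0,0.17],"roll":0},
  {"gripper":0,"delta_pos":[-0.01,0.02,0.22],"roll":0},
  {"gripper":0,"delta_pos":[-0.03,0.07,0.26],"roll":0},
  {"gripper":0,"delta_pos":[-0.05,0.12,0.27],"roll":0},
  {"gripper":0,"delta_pos":[-0.06,0.17,0.27],"roll":0},
  {"gripper":0,"delta_pos":[-0.06,0.22,0.27],"roll":0},
  {"gripper":0,"delta_pos":[-0.06,0.22,0.27],"roll":0},
])

```text
t: 18.45
ee_pos: [0.445, -0.0373, 0.3865]
orientation: [0.31, -3.125, -0.002]
ft_force: [0.0, -1.2, -0.9]
finger_gap: -0.0004
```

```bash
python3 look.py 17
```

```text
R [[0.7027, -0.2166, 0.3455], [0.7692, -0.2033, 0.3446]] z 0.345
 grip [[240.7, 185.0, 225.1]] [[393.0, 211.2, 153.2]] [ 0.512 -0.255  0.199]
L [[0.664, 0.2003, 0.3469], [0.7314, 0.1927, 0.3463]] z 0.3466
 grip [[389.9, 159.7, 208.9]] [[251.7, 227.2, 174.3]] [0.471 0.222 0.198]
18.55 [ 0.4451 -0.0413  0.3865] [-0.3 -0.4  1. ]
```

View pics/s_17.png

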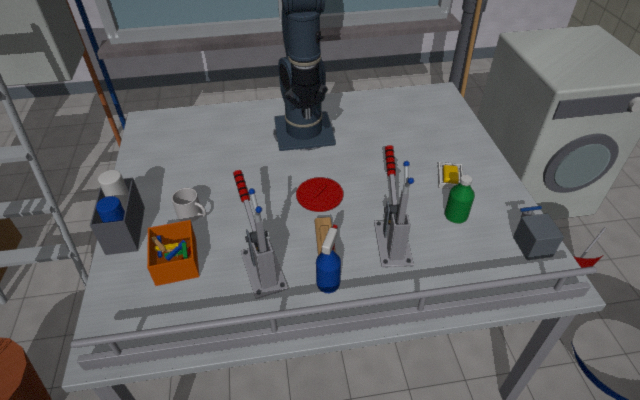

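The final picture shows both levers up, with grips at (240,185) and (390,160), both forks raised alike, the bystanders where they were, and the arm clear. The forks differ by 1.6 mm. Handing in.

```bash
python3 -c "
from cell import arm
print(arm.finish_job())"
```

```text
the job is handed in; nothing more can be done
None
```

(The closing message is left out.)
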